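# Close and clamp a two-part plaster mould

## Robot

A 6-joint arm with a two-finger parallel gripper is mounted at the origin on the work surface; the furniture and walls round the work are solid. World frame = base frame: x ahead of the robot, y to its left, z up, the work surface at z = 0. Lengths are in mm, angles in rad, forces in N, time in s.
With the tool pointing down it reaches from about 375 to 900 mm from the base axis. Payload 3.1 kg.
Tool frame: the origin (TCP) lies between the finger pads; the fingertips stand ahead of it and the grasp point (between the pads) is the TCP (bot.tip_reach is the z of the fingertips in the tool frame, in mm); z points along the fingers, y is the direction in which the jaws open and shut (so a half turn about z gives the same grasp; the last joint's range is limited). The gripper opens to 85 mm and grips with 20 to 120 N. Pads are 22 mm wide; open, the fingers measure 114 mm over their backs; the gripper's body (76 mm by 85 mm) begins 54 mm behind the grasp point. The pads swing forward as they close: fully open they stand 13 mm farther back than shut.
Start: joints at [-1.296, 0.527, 1.433, -0, 1.181, -0.178], TCP at [273.446, -561.982, 250.31] pointing down, gripper open.
Joint ranges: [-3.08, 3.08], [-0.75, 2.2], [0.22, 2.44], [-1.43, 4.57], [0, 2.65], [-2.85, 2.85]. Speed limits (rad/s): [2.79, 2.79, 3.14, 3.14, 3.14, 3.14].

## Interface

Orientations are given as [roll, pitch, yaw] about the fixed x, y, z axes, in that order (R = Rz(yaw) Ry(pitch) Rx(roll)).
In Python, from cell import bot gives the robot as it stands.
- The arm moves only by the tool drive_tool, never from a script. Its argument "rows" is a list of rows, each a list of 6 numbers: the shift along the tool's x, y, z in m, then the turn, a rotation vector about the tool's x, y, z in degrees. A call has 1 to 12 rows; each row shifts and turns the commanded pose from where the row before left it, along the tool's axes as they then stand; what a row does not reach is not made up. A row lasts 1/12 s, in which the tool goes at most 41.7 mm and 7.16 degrees, less where a joint would pass 70% of its speed; a pose out of reach is approached as far as the arm can. A call with a gripper value outside its range is refused whole. "jaw" is the gripper's target within -1 to 1 (fully open at 1, half-way at 0, shut at -1), set as the call begins (left out, the last holds). The fingers move at their own pace and stop on an object; "squeeze" is the grip in N (left out, the last holds). Time passes only in rows, so rows that do not move let the fingers close. It gives the time, the measured TCP pose, the force and the opening at its end, in the units of the state.
- bot.state(): the state, without advancing time (a new reading comes with each control period).
- bot.get_image(name): name is "scene" or "top"; returns the picture (420x560x3 uint8, red, green, blue); there is no depth.
- bot.camera_model(name): a dict with "fx", "fy", "cx", "cy" (pixels), "extrinsics" (4x4, takes a point from camera to world coordinates). Camera axes: x right, y down, z forward; pixel columns grow to the right and rows downward; lengths in mm; the calibration is good to about 2 mm. A picture is of the moment at which its call begins. camera_model takes no time and is no camera call.
- bot.hand_in(): hands the job in, once; it reports no verdict.
The state is a dict: "clock": time; "q": joint angles; "qd": joint speeds; "joint_torque": joint torques, N m; "tcp_pos": TCP position; "eef_rot": TCP orientation; "force": force on the tool from outside, world axes, zero at the start; "wrist_torque": the same for the moment, N m; "opening": opening from 0.0 (shut) to 1.0 (fully open).
Only numpy, scipy, OpenCV 4.12 (cv2) and the standard library are available. Lean on these libraries where they do the work, as an engineer would, in place of code of your own. Each camera call takes 0.05 s, during which the arm holds its last target. There are 200 camera calls.

## Task

Get the two-part plaster mould ready for pouring. With a fingertip, push the near mould half along the clamp's bed until it is home against the wooden end stop and flush with the other half; then turn the loose three-winged thumbscrew clockwise by stroking its wings round with a fingertip until the foot has closed the seam, and about half a turn more so that it grips. Only push: lift nothing, do not squeeze or force the screw, and leave the tools and the pot lying around where they are.

Things in the scene. Friction and masses are not known exactly. Their poses are not given: they have to be found in the camera images.
- mould_clamp: Wooden mould clamp bolted to the bench (cannot move). Origin on the table top (z = 0) under the bed. Its x axis runs along the screw, from the screw head on the robot's side to the fence; y along the mould's seam towards the end stop; z up. Bed: x -103 to 103, y -135 to 91 mm, top at z = 15. Screw axis: y = 0, z = 56. The finished mould stands at x -30 to 70, y -60 to 60.
- end_stop (a point): Point on the top edge of the clamp's end stop, a low wooden bar across the bed's +y end, at clamp (0, 60, 49) mm. Its face at clamp y = 60, from x = -24 to 91, stops the mould halves' +y ends. Axes as the clamp's.
- fence (a point): Middle of the top front edge of the upright wooden fence behind the far half, at clamp (70, 0, 70) mm; 150 mm long, 22 thick. Axes as the clamp's.
- screw_block (a point): Middle of the top of the wooden block that carries the screw, at clamp (-80, 0, 77) mm; 30 mm thick along x, 62 wide along y. Axes as the clamp's.
- near_half: Loose plaster mould half nearer the screw, 50 (x) x 120 (y) x 65 (z) mm, 0.3 to 0.65 kg, half a pouring funnel in its top. Origin: centre of its underside, on the bed; axes as the clamp's; seam face +x. Starts 25 to 55 mm short of the end stop (towards -y), seam gap 4 to 6 mm, foot 1 to 3 mm clear of it. Home: origin at clamp y = 0; the screw then brings it to clamp x = -5.
- far_half: The matching plaster half, same size, already home against fence and end stop: origin (centre of its underside) about clamp x = 45, y = 0, z = 15 mm. Loose, not fixed.
- spindle: The screw with all it carries: steel rod, winged head, and at its inner end a round steel foot (36 mm across) on a rubber buffer (2.6 N per mm). Origin on the axis at clamp (0, 0, 56) mm at joint 0; it moves along +x as the screw is turned in. The foot's face stands 38 mm from this origin towards -x (more as the buffer is compressed).
- thumbscrew (a joint): Thumbscrew angle, rad; grows clockwise seen from its head (from the robot) and drives the foot to the mould, 6 mm a turn (0.95 mm per rad). Starts at 0 to 1.5; loose (0.03 N m), stays where left. The seam is shut at about 8.4, the grip is 5 N at about 10.4, hard stop at 14.0 (about 14 N).
- thumbscrew_hub (a point): Centre of the polished (slippery) three-winged aluminium head, on the axis, 56 mm above the table, at clamp x = -145 mm plus the screw's travel. x along the screw to the mould; one wing along its z axis (straight up at joint 0), the others 120 degrees either side. Wings reach 42 mm from the axis, 7 thick, 13 to 19 wide along the axis. Hub 24 across. Clockwise: the upper wing goes to clamp -y.
- ring_cutter: Bystander: round metal cutter ring, 69 mm across, 31 high, standing on the table on the end stop's side. Origin: centre of its underside.
- wood_rib: Bystander: flat oval wooden rib, 71 x 116 x 8 mm, lying on the table to the left of the screw. Origin: centre of its underside.
- water_pot: Bystander: round pot, 99 mm across, 76 high, standing on the table beyond the bed's -y end. Origin: centre of its underside.
- loop_tool: Bystander: wooden-handled loop tool, 189 mm long, 12 high, lying on the table to the right of the screw. Origin: centre of its underside.
There are look-alikes about, which are no part of the job. Leave any green look-alike of the near_half alone. What is shaped like the far_half but orange is not meant.

How it is judged:
By the outcome, as a careful person would: the job done as asked, in the order asked, and still so for the second after the job is handed in, with the robot touching nothing.
It also fails if it takes over 67 s, if anything falls off the work surface, if the arm or the gripper's body presses on something with over 40 N, if the wrist force passes 120 N, or if a joint passes its speed limit or range.

## Working session

There is one attempt and no reset: what is moved stays moved. The work goes in short steps, Python scripts to look and compute and a tool call to move; the robot and the scene stay as the last step left them, time stands still between calls to the robot, and variables do not carry over. Pictures are saved under pics/ and viewed, about 8 in all and at most 12, crops included, and the job is handed in when it is done.

Besides the shell and the picture viewer there is one more tool, called after ">>>" as name(argument=value, ...), one argument or row to a line, values as JSON. drive_tool: Moves the arm, as the interface text tells. Its arguments: {"type":"object","properties":{"rows":{"type":"array","items":{"type":"array","items":{"type":"number"}}},"jaw":{"type":"number"},"squeeze":{"type":"number"}},"required":["rows"]}

```bash
mkdir -p pics; ls; python3 - <<'E'
from cell import bot
import cv2,numpy as np
for n in("scene","top"):
    im=bot.get_image(n); cv2.imwrite(f"pics/{n}0.png",cv2.cvtColor(im,cv2.COLOR_RGB2BGR))
    m=bot.camera_model(n); print(n,m["fx"],m["fy"],m["cx"],m["cy"],np.round(m["extrinsics"],3).tolist())
print(bot.state(),bot.tip_reach)
E
```

```text
pics
scene 471.47288278142634 471.47288278142634 280.56853516364106 213.82400716567975 [[-0.881, -0.17, 0.441, -22.624], [-0.472, 0.369, -0.801, 957.557], [-0.027, -0.914, -0.405, 557.963], [0.0, 0.0, 0.0, 1.0]]
top 491.446666388037 491.446666388037 281.6739867908592 215.97675430026567 [[-0.02, -0.978, 0.207, 278.677], [-1.0, 0.021, -0.0, 36.475], [-0.004, -0.207, -0.978, 1200.569], [0.0, 0.0, 0.0, 1.0]]
{'clock': 0.1, 'q': array([-1.29651067e+00,  5.28390350e-01,  1.43381685e+00, -9.11555801e-06,
        1.18142183e+00, -1.78525345e-01]), 'qd': array([ 0.00054915, -0.00184931, -0.00247325,  0.00229531, -0.0004917 ,
       -0.00124318]), 'joint_torque': array([-4.63773267e-05, -4.43304527e+01, -1.78586054e+01, -1.81982427e-04,
        3.87387903e-03, -6.91992128e-06]), 'tcp_pos': array([ 273.26963069, -561.38675874,  249.40734052]), 'eef_rot': array([-3.13958715e+00, -3.53323510e-04,  4.52814116e-01]), 'force': array([-0.80074148,  0.51562161,  0.50953461]), 'wrist_torque': array([ 0.01447443, -0.01054701, -0.01614416]), 'opening': 0.99873978662773} 19.0
```

View pics/scene0.png

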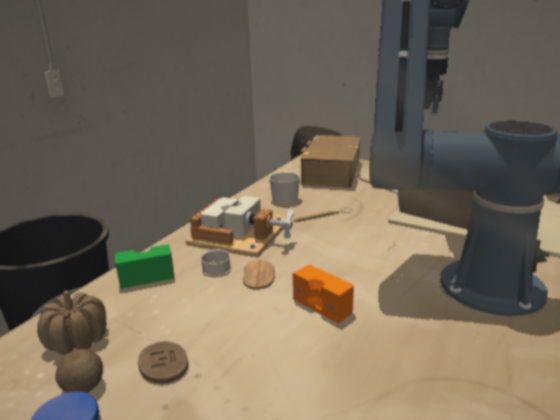

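View pics/top0.png

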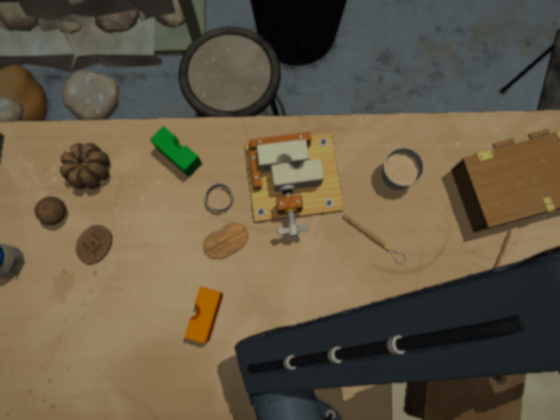

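The scene view shows the clamp at about (240,225). In the top view it is at about (293,180): end stop on the left (255,165), screw head at (290,228), white near half at (297,173) and white far half at (282,152). The green block (175,152) and the orange block (203,316) are the look-alikes and stay untouched. An enlarged crop will confirm this.

```bash
cat > h.py <<'E'
import numpy as np,cv2
from cell import bot
def P(n,uv,z):
    m=bot.camera_model(n);E=np.array(m["extrinsics"])
    d=E[:3,:3]@np.array([(uv[0]-m["cx"])/m["fx"],(uv[1]-m["cy"])/m["fy"],1]);o=E[:3,3]
    return o+d*(z-o[2])/d[2]
def pix(n,p):
    m=bot.camera_model(n);E=np.array(m["extrinsics"]);c=E[:3,:3].T@(np.array(p)-E[:3,3])
    return np.array([m["fx"]*c[0]/c[2]+m["cx"],m["fy"]*c[1]/c[2]+m["cy"]])
E
python3 - <<'E'
import cv2
a=cv2.imread("pics/top0.png")[125:245,235:355]; cv2.imwrite("pics/c_top.png",cv2.resize(a,None,fx=5,fy=5,interpolation=cv2.INTER_CUBIC))
a=cv2.imread("pics/scene0.png")[185:260,180:310]; cv2.imwrite("pics/c_sc.png",cv2.resize(a,None,fx=6,fy=6,interpolation=cv2.INTER_CUBIC))
E
```

```text
(no output)
```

View pics/c_top.png

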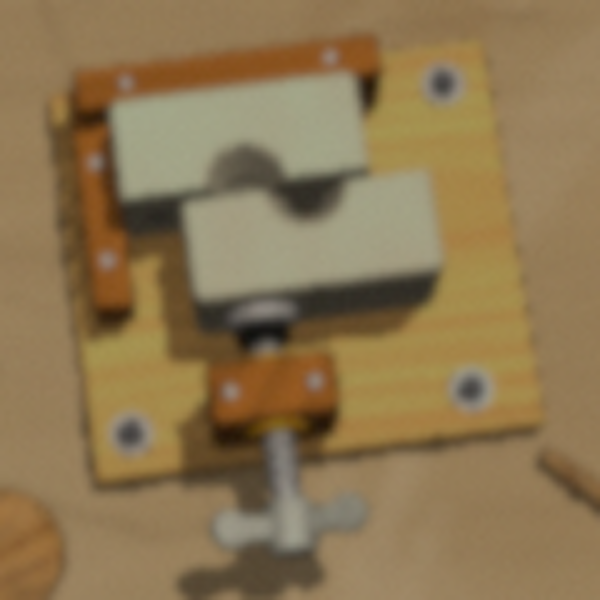

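View pics/c_sc.png

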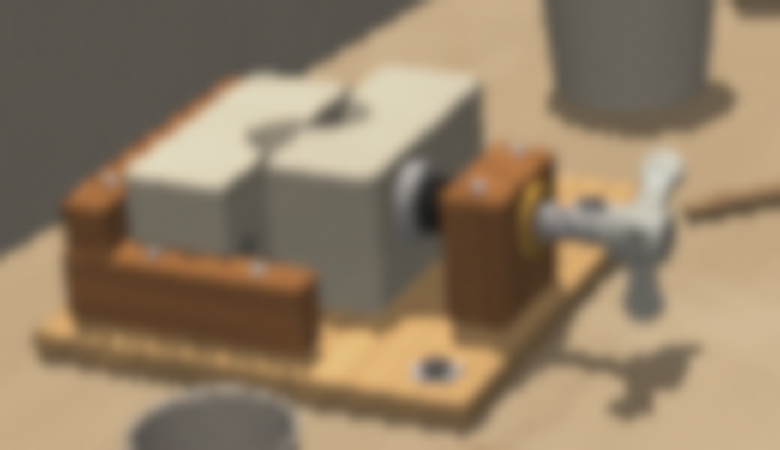

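The crops show the bed corners at crop (95,487), (541,428), (482,40), (52,97). The white near half's top corners are at (183,203), (430,170), (441,265), (197,302). The head is at about (290,525), with a wing pointing right and slightly up at (350,510), one pointing left at (230,527), and one hidden below. The near half is the white block against the foot, not home. That fits the description; the green and orange ones don't.

```bash
python3 - <<'E'
from h import *
f=lambda p:(235+(p[0]-2)/5,125+(p[1]-2)/5)
W=np.array([P("top",f(p),15)[:2] for p in[(95,487),(541,428),(482,40),(52,97)]])
C=np.array([(-103,91),(-103,-135),(103,-135),(103,91)],float)
A=C-C.mean(0);B=W-W.mean(0)
th=np.arctan2((A[:,0]*B[:,1]-A[:,1]*B[:,0]).sum(),(A*B).sum())
R=np.array([[np.cos(th),-np.sin(th)],[np.sin(th),np.cos(th)]]);t=W.mean(0)-R@C.mean(0)
print("th",th,"t",t);print("res",W-(C@R.T+t))
np.savez("clamp.npz",R=R,t=t,th=th)
inv=lambda w:R.T@(w[:2]-t)
for n,p,z in[("n1",(183,203),80),("n2",(430,170),80),("n3",(441,265),80),("n4",(197,302),80),("f1",(110,103),80),("f2",(355,72),80),("f4",(122,203),80),
 ("fence l",(77,72),70),("blk c",(272,372),77),("endstopscrew",(95,162),49),("hub",(290,525),63),("wingR",(362,510),80),("wingL",(218,528),75)]:
    print(n,inv(P("top",f(p),z)).round(1))
g=lambda p:(180+(p[0]-2.5)/6,185+(p[1]-2.5)/6)
T=lambda c:np.r_[R@np.array(c[:2])+t,c[2]]
for c in[(-103,91,15),(-24,60,49),(-145,0,56),(70,75,70)]: print(c,((pix("scene",T(c))-[180,185])*6+2.5).round())
# wing tip pixel for angles
for a in range(0,120,10):
    o=[]
    for k in range(3):
        r=np.radians(a+120*k);c=(-144,-42*np.sin(r),56+42*np.cos(r))
        o+=[((pix("scene",T(c))-[180,185])*6+2.5).round().astype(int).tolist(),((pix("top",T(c))-[235,125])*5+2).round().astype(int).tolist()]
    print(a,o)
E
```

```text
th 0.1084150711867629 t [627.4395057   27.52957636]
res [[ 0.44244163 -1.11248069]
 [ 1.04074614  2.92843603]
 [-0.00611131  1.42163462]
 [-1.47707647 -3.23758996]]
n1 [15.6 29.8]
n2 [ 16.7 -89.3]
n3 [-30.7 -87.6]
n4 [-33.7  29.3]
f1 [70.  58.4]
f2 [ 70.3 -60.6]
f4 [19.4 58.6]
fence l [91.6 72.5]
blk c [-71.3  -1.5]
endstopscrew [52.1 69.6]
hub [-142.5   -0.8]
wingR [-142.8  -34.1]
wingL [-141.7   33.2]
(-103, 91, 15) [462. 402.]
(-24, 60, 49) [317. 266.]
(-145, 0, 56) [639. 233.]
(70, 75, 70) [ 98. 205.]
0 [[635, 140], [290, 515], [669, 243], [363, 529], [606, 314], [213, 548]]
10 [[641, 135], [306, 513], [666, 259], [354, 532], [603, 303], [206, 547]]
20 [[648, 133], [321, 512], [662, 275], [343, 536], [601, 289], [202, 545]]
30 [[653, 134], [335, 511], [657, 289], [330, 539], [599, 274], [201, 542]]
40 [[659, 138], [348, 511], [651, 302], [316, 542], [600, 257], [202, 539]]
50 [[663, 144], [359, 512], [646, 313], [302, 544], [601, 239], [205, 536]]
60 [[667, 154], [367, 513], [639, 322], [287, 546], [603, 222], [212, 533]]
70 [[670, 165], [373, 515], [633, 328], [272, 548], [607, 204], [221, 529]]
80 [[672, 178], [376, 517], [627, 331], [258, 549], [611, 187], [232, 526]]
90 [[673, 193], [377, 520], [621, 332], [245, 550], [616, 172], [245, 523]]
100 [[672, 209], [374, 523], [615, 329], [232, 550], [622, 159], [259, 520]]
110 [[671, 226], [370, 526], [610, 323], [222, 549], [628, 148], [274, 517]]
```

The clamp is at world (627.4, 27.5) with yaw 0.108. The fit residuals are 3 mm or less, and the fence, far half and hub read as specified. The near half is at y≈-29.5, so it needs about 29.5 mm of push. The screw is at about 57°. Next I compute the approach.

```bash
cat >> h.py <<'E'
from scipy.spatial.transform import Rotation as Ro
c=np.load("clamp.npz"); R2,t2,th=c["R"],c["t"],float(c["th"])
def T(p): return np.r_[R2@np.array(p[:2])+t2,p[2]]
def where():
    s=bot.state(); p=s["tcp_pos"]; k=R2.T@(p[:2]-t2)
    print("clk %.2f clamp xy"%s["clock"],k.round(1),"tipz %.1f"%(p[2]-19),"F",(R2.T@s["force"][:2]).round(1),s["force"][2].round(1),"rot",s["eef_rot"].round(3),"open %.2f"%s["opening"])
E
python3 - <<'E'
from h import *
s=bot.state(); R=Ro.from_euler('xyz',s["eef_rot"]); G=Ro.from_euler('xyz',[np.pi,0,th+np.pi/2])
rv=(R.inv()*G).as_rotvec(degrees=True); print("rotvec",rv.round(2))
d=T((-8,-113,130+19))-s["tcp_pos"]; print(d.round(1))
N=18;cur=R
for i in range(N):
    rr=rv/11 if i<11 else 0*rv
    print(i,(cur.inv().apply(d/N)/1000).round(4).tolist(),rr.round(2).tolist()); cur=cur*Ro.from_rotvec(rr,degrees=True)
where()
E
```

```text
rotvec [ -0.09  -0.09 -70.27]
[ 358.4  475.7 -100.4]
0 [0.0295, -0.015, 0.0056] [-0.01, -0.01, -6.39]
1 [0.031, -0.0117, 0.0056] [-0.01, -0.01, -6.39]
2 [0.0321, -0.0082, 0.0056] [-0.01, -0.01, -6.39]
3 [0.0328, -0.0045, 0.0056] [-0.01, -0.01, -6.39]
4 [0.0331, -0.0009, 0.0056] [-0.01, -0.01, -6.39]
5 [0.033, 0.0028, 0.0056] [-0.01, -0.01, -6.39]
6 [0.0325, 0.0065, 0.0056] [-0.01, -0.01, -6.39]
7 [0.0315, 0.01, 0.0056] [-0.01, -0.01, -6.39]
8 [0.0302, 0.0135, 0.0056] [-0.01, -0.01, -6.39]
9 [0.0285, 0.0168, 0.0056] [-0.01, -0.01, -6.39]
10 [0.0265, 0.0198, 0.0056] [-0.01, -0.01, -6.39]
11 [0.0241, 0.0227, 0.0056] [-0.0, -0.0, -0.0]
12 [0.0241, 0.0227, 0.0056] [-0.0, -0.0, -0.0]
13 [0.0241, 0.0227, 0.0056] [-0.0, -0.0, -0.0]
14 [0.0241, 0.0227, 0.0056] [-0.0, -0.0, -0.0]
15 [0.0241, 0.0227, 0.0056] [-0.0, -0.0, -0.0]
16 [0.0241, 0.0227, 0.0056] [-0.0, -0.0, -0.0]
17 [0.0241, 0.0227, 0.0056] [-0.0, -0.0, -0.0]
clk 0.10 clamp xy [-415.8 -547.1] tipz 230.4 F [-0.7  0.6] 0.5 rot [-3.14  -0.     0.453] open 1.00
```

>>> drive_tool(
  rows=[
    [0.0295,-0.015,0.0056,0,0,-6.39],
    [0.031,-0.0117,0.0056,0,0,-6.39],
    [0.0321,-0.0082,0.0056,0,0,-6.39],
    [0.0328,-0.0045,0.0056,0,0,-6.39],
    [0.0331,-0.0009,0.0056,0,0,-6.39],
    [0.033,0.0028,0.0056,0,0,-6.39],
    [0.0325,0.0065,0.0056,0,0,-6.39],
    [0.0315,0.01,0.0056,0,0,-6.39],
    [0.0302,0.0135,0.0056,0,0,-6.39],
    [0.0285,0.0168,0.0056,0,0,-6.39],
    [0.0265,0.0198,0.0056,0,0,-6.37],
    [0.0241,0.0227,0.0056,0,0,0],
  ],
  jaw=-1,
  squeeze=20,
)

```text
clock: 1.1
tcp_pos: [513.1, -243.2, 182.5]
eef_rot: [-3.141, -0.001, 1.683]
force: [0.7, -0.7, 0.5]
opening: 0.001
```

>>> drive_tool(
  rows=[
    [0.0241,0.0227,0.0056,0,0,0],
    [0.0241,0.0227,0.0056,0,0,0],
    [0.0241,0.0227,0.0056,0,0,0],
    [0.0241,0.0227,0.0056,0,0,0],
    [0.0241,0.0227,0.0056,0,0,0],
    [0.0241,0.0227,0.0056,0,0,0],
    [0,0,0,0,0,0],
    [0,0,0,0,0,0],
  ],
)

```text
clock: 1.77
tcp_pos: [632.4, -84.4, 148.5]
eef_rot: [-3.14, -0.0, 1.683]
force: [-0.2, 0.0, -0.1]
opening: 0.0
```

```bash
python3 - <<'E'
from h import *
where()
ims=[]
for n in("top","scene"):
    p=pix(n,T((-60,-50,60)));u,v=int(p[0]),int(p[1]);im=bot.get_image(n)[v-65:v+55,u-65:u+65]
    ims.append(cv2.resize(im,(390,360),interpolation=cv2.INTER_CUBIC))
cv2.imwrite("pics/a1.png",cv2.cvtColor(np.hstack(ims),cv2.COLOR_RGB2BGR))
E
```

```text
clk 1.77 clamp xy [  -7.2 -111.8] tipz 129.5 F [-0.2  0. ] -0.1 rot [-3.14  -0.     1.683] open 0.00
```

View pics/a1.png

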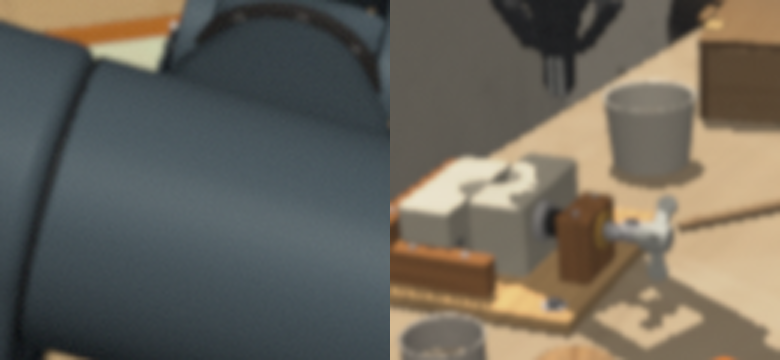

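The scene crop shows the closed fingertips at about (555,90) above and beyond the near half, clear of everything. The arm blocks the top view. I'll descend beside the -y face and push.

>>> drive_tool(
  rows=[
    [0,0,0.03,0,0,0],
    [0,0,0.03,0,0,0],
    [0,0,0.03,0,0,0],
    [0,0,0,0,0,0],
    [0.005,0,0,0,0,0],
    [0.005,0,0,0,0,0],
    [0,0,0,0,0,0],
  ],
)

```text
clock: 2.45
tcp_pos: [632.1, -76.1, 61.8]
eef_rot: [3.139, 0.001, 1.679]
force: [0.6, -0.2, -0.1]
opening: -0.004
```

>>> drive_tool(
  rows=[
    [0.003,0,0,0,0,0],
    [0.003,0,0,0,0,0],
    [0.003,0,0,0,0,0],
    [0,0,0,0,0,0],
  ],
)

```text
clock: 2.78
tcp_pos: [632.2, -68.3, 61.6]
eef_rot: [3.137, 0.003, 1.68]
force: [1.4, -4.7, 4.6]
opening: 0.003
```

>>> drive_tool(
  rows=[
    [0.003,0,0,0,0,0],
    [0.003,0,0,0,0,0],
    [0.003,0,0,0,0,0],
    [0,0,0,0,0,0],
  ],
)

```text
clock: 3.12
tcp_pos: [631.3, -59.7, 61.4]
eef_rot: [3.137, 0.003, 1.68]
force: [1.1, -5.8, 4.7]
opening: -0.003
```

```bash
python3 -c "
from h import *
where()"
```

```text
clk 3.12 clamp xy [ -5.6 -87.2] tipz 42.4 F [ 0.4 -5.9] 4.7 rot [3.137e+00 3.000e-03 1.680e+00] open -0.00
```

>>> drive_tool(
  rows=[
    [0.003,-0.001,0,0,0,0],
    [0.003,-0.001,0,0,0,0],
    [0.003,0,0,0,0,0],
    [0.002,0,0,0,0,0],
    [0,0,0,0,0,0],
  ],
)

```text
clock: 3.53
tcp_pos: [628.1, -48.9, 61.3]
eef_rot: [3.137, 0.003, 1.68]
force: [0.9, -4.8, 3.3]
opening: 0.003
```

>>> drive_tool(
  rows=[
    [0.0015,0,0,0,0,0],
    [0.0015,0,0,0,0,0],
    [0,0,0,0,0,0],
  ],
)

```text
clock: 3.78
tcp_pos: [627.8, -46.1, 61.2]
eef_rot: [3.137, 0.003, 1.679]
force: [1.8, -5.6, 4.2]
opening: -0.001
```

```bash
python3 -c "
from h import *
where()"
```

```text
clk 3.78 clamp xy [ -7.6 -73.3] tipz 42.2 F [ 1.2 -5.7] 4.2 rot [3.137e+00 3.000e-03 1.679e+00] open -0.00
```

>>> drive_tool(
  rows=[
    [0.001,0,0,0,0,0],
    [0.001,0,0,0,0,0],
    [0,0,0,0,0,0],
  ],
)

```text
clock: 4.03
tcp_pos: [627.6, -44.5, 61.2]
eef_rot: [3.137, 0.004, 1.68]
force: [0.3, -6.0, 4.6]
opening: -0.003
```

>>> drive_tool(
  rows=[
    [0.001,0,0,0,0,0],
    [0,0,0,0,0,0],
  ],
)

```text
clock: 4.2
tcp_pos: [627.7, -44.5, 61.2]
eef_rot: [3.137, 0.005, 1.68]
force: [0.5, -9.2, 4.6]
opening: -0.0
```

>>> drive_tool(
  rows=[
    [0.001,0,0,0,0,0],
    [0,0,0,0,0,0],
  ],
)

```text
clock: 4.37
tcp_pos: [628.1, -44.4, 61.2]
eef_rot: [3.136, 0.007, 1.68]
force: [2.0, -13.0, 2.7]
opening: -0.003
```

It touched home: the position stopped at TCP y ≈ -71.7, where -71 was expected, and the force rose to 13 N. I'll withdraw, go to the screw head and look.

>>> drive_tool(
  rows=[
    [-0.007,0,0,0,0,0],
    [-0.008,0,0,0,0,0],
    [0,0,-0.03,0,0,0],
    [0,0,-0.03,0,0,0],
    [0,0,-0.03,0,0,0],
    [0.017,-0.034,0,0,0,0],
    [0.017,-0.034,0,0,0,0],
    [0.017,-0.034,0,0,0,0],
    [0.017,-0.034,0,0,0,0],
    [0,0,0,0,0,0],
    [0,0,0,0,0,0],
  ],
)

```text
clock: 5.28
tcp_pos: [480.7, -1.2, 149.2]
eef_rot: [-3.137, -0.002, 1.68]
force: [0.8, -0.4, -0.1]
opening: 0.002
```

```bash
python3 - <<'E'
from h import *
where()
im=bot.get_image("scene")[170:260,180:310]
cv2.imwrite("pics/a2.png",cv2.resize(cv2.cvtColor(im,cv2.COLOR_RGB2BGR),None,fx=6,fy=6,interpolation=cv2.INTER_CUBIC))
E
```

```text
clk 5.28 clamp xy [-148.9  -12.7] tipz 130.2 F [ 0.7 -0.5] -0.1 rot [-3.137e+00 -2.000e-03  1.680e+00] open 0.00
```

View pics/a2.png

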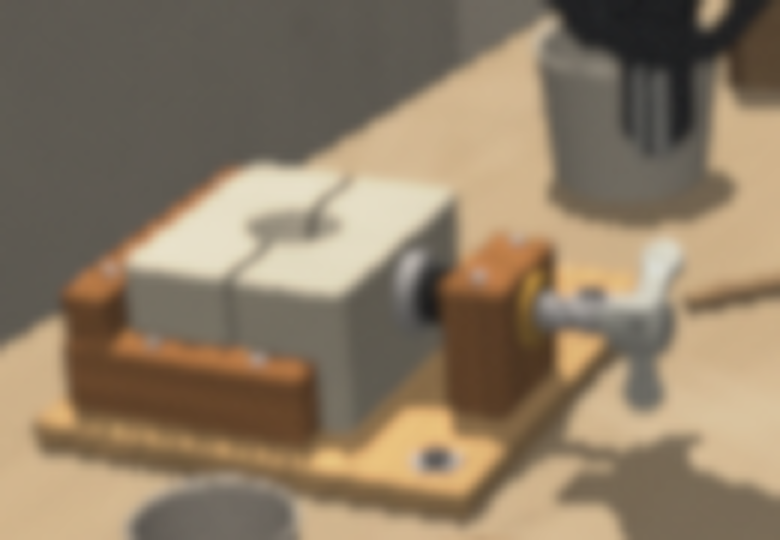

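The halves are now flush, with funnel and top edges aligned and a narrow seam gap. The fingertips are at (655,150), above the head; the wing tip is at (667,245), unchanged. Stroke 1 takes the upper-right wing down.

>>> drive_tool(
  rows=[
    [-0.002,0.004,0.025,0,0,0],
    [0,0,0.022,0,0,0],
    [0,0,0.004,0,0,0],
    [-0.003,0,0.004,0,0,0],
    [-0.003,0,0.004,0,0,0],
    [-0.002,0,0.006,0,0,0],
    [-0.002,0,0.006,0,0,0],
    [-0.001,0,0.003,0,0,0],
    [-0.001,0,0.003,0,0,0],
    [0,0,0,0,0,0],
  ],
)

```text
clock: 6.17
tcp_pos: [490.1, -16.7, 72.3]
eef_rot: [3.141, 0.0, 1.679]
force: [0.2, 0.3, -0.4]
opening: -0.001
```

```bash
python3 - <<'E'
from h import *
where()
print(((pix("scene",T((-149,-13,130)))-[180,170])*6).round())
im=bot.get_image("scene")[170:260,220:320]
cv2.imwrite("pics/a3.png",cv2.resize(cv2.cvtColor(im,cv2.COLOR_RGB2BGR),None,fx=6,fy=6,interpolation=cv2.INTER_CUBIC))
E
```

```text
clk 6.17 clamp xy [-141.3  -29.1] tipz 53.3 F [0.2 0.3] -0.4 rot [3.141 0.    1.679] open -0.00
[654. 146.]
```

View pics/a3.png

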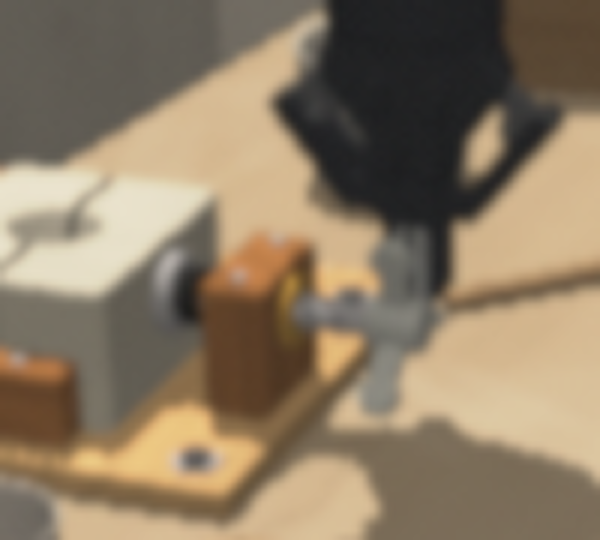

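The stroke worked. The tip projection (654,146) matches what was seen, so the tip reach is right. The next wing now stands upright at (395,230) and the lower one is at (380,408), so the screw is at about 110°. Now a full 120° stroke.

>>> drive_tool(
  rows=[
    [0,0,-0.03,0,0,0],
    [0,0,-0.028,0,0,0],
    [0.03,0,0,0,0,0],
    [0.029,0,0,0,0,0],
    [0,0,0.023,0,0,0],
    [-0.01,0,0,0,0,0],
    [-0.0055,0,0,0,0,0],
    [-0.0055,0,0,0,0,0],
    [-0.0057,0,0.0007,0,0,0],
    [-0.0054,0,0.002,0,0,0],
    [-0.0054,0,0.0018,0,0,0],
    [-0.0074,0,0.0051,0,0,0],
  ],
)

```text
clock: 7.22
tcp_pos: [489.1, -3.3, 98.4]
eef_rot: [3.139, 0.001, 1.679]
force: [0.5, 0.6, 0.3]
opening: 0.005
```

>>> drive_tool(
  rows=[
    [-0.0034,0,0.0034,0,0,0],
    [-0.0034,0,0.0034,0,0,0],
    [-0.0011,0,0.003,0,0,0],
    [-0.0011,0,0.003,0,0,0],
    [-0.0006,0,0.003,0,0,0],
    [-0.0006,0,0.003,0,0,0],
    [-0.002,0,0.0028,0,0,0],
    [-0.0015,0,0.0034,0,0,0],
    [0,0,0,0,0,0],
  ],
)

```text
clock: 7.97
tcp_pos: [489.7, -15.9, 72.3]
eef_rot: [-3.141, -0.0, 1.679]
force: [-1.8, 0.8, 0.0]
opening: 0.002
```

```bash
python3 - <<'E'
from h import *
where()
im=bot.get_image("scene")[170:260,220:320]
cv2.imwrite("pics/a4.png",cv2.resize(cv2.cvtColor(im,cv2.COLOR_RGB2BGR),None,fx=6,fy=6,interpolation=cv2.INTER_CUBIC))
E
```

```text
clk 7.97 clamp xy [-141.7  -28.3] tipz 53.3 F [-1.7  1. ] 0.0 rot [-3.141 -0.     1.679] open 0.00
```

View pics/a4.png

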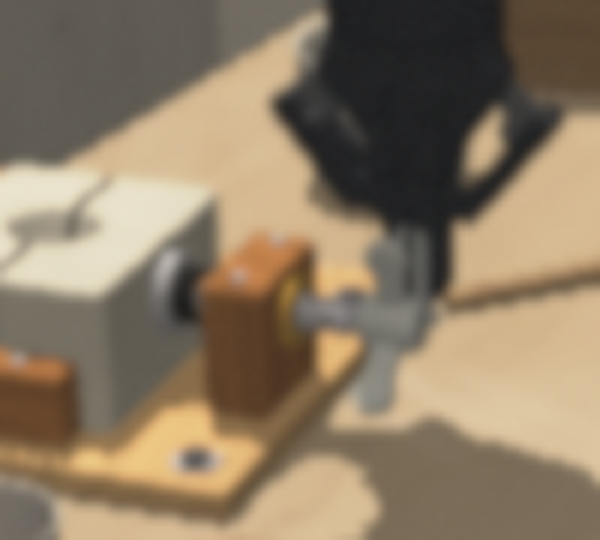

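The head has moved about 6 px towards the block and the wings sit in the same phase, so stroke 2 gave 120°. The joint is now about 230° (4.0 rad). Two more identical strokes.

>>> drive_tool(
  rows=[
    [0,0,-0.03,0,0,0],
    [0,0,-0.028,0,0,0],
    [0.03,0.002,0,0,0,0],
    [0.029,0,0,0,0,0],
    [0,0,0.023,0,0,0],
    [-0.01,0,0,0,0,0],
    [-0.0055,0,0,0,0,0],
    [-0.0055,0,0,0,0,0],
    [-0.0057,0,0.0007,0,0,0],
    [-0.0054,0,0.002,0,0,0],
    [-0.0054,0,0.0018,0,0,0],
    [-0.0074,0,0.0051,0,0,0],
  ],
)

```text
clock: 9.02
tcp_pos: [491.1, -2.7, 98.8]
eef_rot: [3.139, 0.001, 1.679]
force: [-0.1, 0.4, 0.6]
opening: -0.0
```

>>> drive_tool(
  rows=[
    [-0.0034,0,0.0034,0,0,0],
    [-0.0034,0,0.0034,0,0,0],
    [-0.0011,0,0.003,0,0,0],
    [-0.0011,0,0.003,0,0,0],
    [-0.0006,0,0.003,0,0,0],
    [-0.0006,0,0.003,0,0,0],
    [-0.002,0,0.0028,0,0,0],
    [-0.0015,0,0.0034,0,0,0],
    [0,0,0,0,0,0],
  ],
)

```text
clock: 9.77
tcp_pos: [491.6, -15.3, 72.7]
eef_rot: [-3.141, -0.0, 1.679]
force: [-0.1, -0.2, 0.1]
opening: 0.0
```

>>> drive_tool(
  rows=[
    [0,0,-0.03,0,0,0],
    [0,0,-0.028,0,0,0],
    [0.03,0.002,0,0,0,0],
    [0.029,0,0,0,0,0],
    [0,0,0.023,0,0,0],
    [-0.01,0,0,0,0,0],
    [-0.0055,0,0,0,0,0],
    [-0.0055,0,0,0,0,0],
    [-0.0057,0,0.0007,0,0,0],
    [-0.0054,0,0.002,0,0,0],
    [-0.0054,0,0.0018,0,0,0],
    [-0.0074,0,0.0051,0,0,0],
  ],
)

```text
clock: 10.77
tcp_pos: [493.0, -2.1, 99.2]
eef_rot: [3.139, 0.001, 1.679]
force: [1.3, 1.5, 0.6]
opening: -0.002
```

>>> drive_tool(
  rows=[
    [-0.0034,0,0.0034,0,0,0],
    [-0.0034,0,0.0034,0,0,0],
    [-0.0011,0,0.003,0,0,0],
    [-0.0011,0,0.003,0,0,0],
    [-0.0006,0,0.003,0,0,0],
    [-0.0006,0,0.003,0,0,0],
    [-0.002,0,0.0028,0,0,0],
    [-0.0015,0,0.0034,0,0,0],
    [0,0,0,0,0,0],
  ],
)

```text
clock: 11.52
tcp_pos: [493.6, -14.7, 73.1]
eef_rot: [-3.141, -0.0, 1.679]
force: [0.9, -0.1, 0.2]
opening: -0.001
```

```bash
python3 - <<'E'
from h import *
where()
im=bot.get_image("scene")[170:260,200:320]
cv2.imwrite("pics/a5.png",cv2.resize(cv2.cvtColor(im,cv2.COLOR_RGB2BGR),None,fx=6,fy=6,interpolation=cv2.INTER_CUBIC))
E
```

```text
clk 11.52 clamp xy [-137.7  -27.5] tipz 54.1 F [ 0.9 -0.2] 0.2 rot [-3.141 -0.     1.679] open -0.00
```

View pics/a5.png

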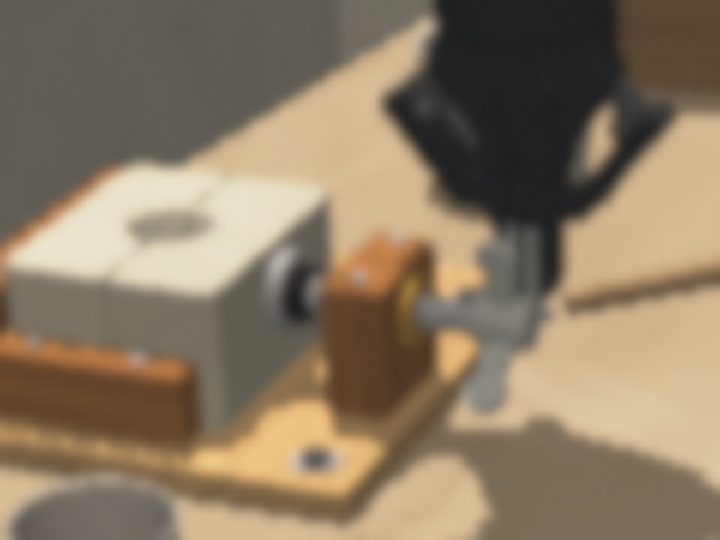

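The seam is nearly shut and the screw is at about 470° (8.2 rad). One more full stroke takes it to about 590°. After that, a partial one to about 640° (11.2 rad), roughly half a turn past closing.

>>> drive_tool(
  rows=[
    [0,0,-0.03,0,0,0],
    [0,0,-0.028,0,0,0],
    [0.03,0.002,0,0,0,0],
    [0.028,0,0,0,0,0],
    [0,0,0.024,0,0,0],
    [-0.01,0,0,0,0,0],
    [-0.0055,0,0,0,0,0],
    [-0.0055,0,0,0,0,0],
    [-0.0057,0,0.0007,0,0,0],
    [-0.0054,0,0.002,0,0,0],
    [-0.0054,0,0.0018,0,0,0],
    [-0.0074,0,0.0051,0,0,0],
  ],
)

```text
clock: 12.57
tcp_pos: [495.1, -2.4, 98.6]
eef_rot: [3.14, 0.001, 1.679]
force: [0.5, 0.2, 1.1]
opening: 0.0
```

>>> drive_tool(
  rows=[
    [-0.0034,0,0.0034,0,0,0],
    [-0.0034,0,0.0034,0,0,0],
    [-0.0011,0,0.003,0,0,0],
    [-0.0011,0,0.003,0,0,0],
    [-0.0006,0,0.003,0,0,0],
    [-0.0006,0,0.003,0,0,0],
    [-0.002,0,0.0028,0,0,0],
    [-0.0015,0,0.0034,0,0,0],
    [0,0,0,0,0,0],
  ],
)

```text
clock: 13.32
tcp_pos: [495.6, -15.1, 72.5]
eef_rot: [-3.141, -0.0, 1.679]
force: [0.5, -0.7, 0.4]
opening: 0.002
```

>>> drive_tool(
  rows=[
    [0,0,-0.03,0,0,0],
    [0,0,-0.028,0,0,0],
    [0.03,0.002,0,0,0,0],
    [0.029,0,0,0,0,0],
    [0,0,0.023,0,0,0],
    [-0.01,0,0,0,0,0],
    [-0.0055,0,0,0,0,0],
    [-0.0055,0,0,0,0,0],
    [-0.0057,0,0.0007,0,0,0],
    [-0.0054,0,0.002,0,0,0],
    [-0.0054,0,0.0018,0,0,0],
    [0,0,0,0,0,0],
  ],
)

```text
clock: 14.32
tcp_pos: [496.1, 4.9, 103.6]
eef_rot: [3.141, 0.001, 1.677]
force: [0.5, -0.4, -0.5]
opening: -0.0
```

```bash
python3 - <<'E'
from h import *
where()
im=bot.get_image("scene")[170:260,200:320]
cv2.imwrite("pics/a6.png",cv2.resize(cv2.cvtColor(im,cv2.COLOR_RGB2BGR),None,fx=6,fy=6,interpolation=cv2.INTER_CUBIC))
E
```

```text
clk 14.32 clamp xy [-133.    -8.3] tipz 84.6 F [ 0.4 -0.5] -0.5 rot [3.141e+00 1.000e-03 1.677e+00] open -0.00
```

View pics/a6.png

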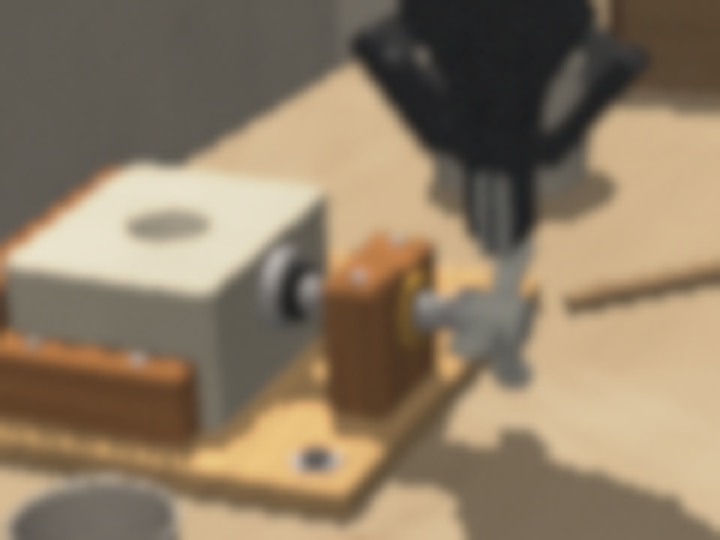

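The seam has closed completely: there is no line visible on the top face near (215,190) or (110,270). The wing is at about 40° past upright. I'll back off, lift clear and measure the final angle.

>>> drive_tool(
  rows=[
    [0.004,0,-0.001,0,0,0],
    [0,0,-0.03,0,0,0],
    [0,0,-0.04,0,0,0],
    [-0.02,0,-0.03,0,0,0],
    [-0.04,0,-0.01,0,0,0],
    [-0.04,0,0,0,0,0],
    [-0.04,0,0,0,0,0],
    [-0.04,0,0,0,0,0],
    [0,0,0,0,0,0],
    [0,0,0,0,0,0],
  ],
)

```text
clock: 15.2
tcp_pos: [514.7, -170.3, 214.7]
eef_rot: [3.141, 0.0, 1.676]
force: [-0.1, -0.0, -0.3]
opening: 0.0
```

```bash
python3 - <<'E'
from h import *
where()
im=bot.get_image("scene")[170:260,200:320]
a=cv2.resize(cv2.cvtColor(im,cv2.COLOR_RGB2BGR),None,fx=5,fy=5,interpolation=cv2.INTER_CUBIC)
im=bot.get_image("top")[130:240,235:275+40]
b=cv2.resize(cv2.cvtColor(im,cv2.COLOR_RGB2BGR),(200*80//100,450*1),interpolation=cv2.INTER_CUBIC)
cv2.imwrite("pics/a7.png",np.hstack([a,b]))
for d in range(20,71,10):
    o=[]
    for k in range(3):
        r=np.radians(d+120*k);o.append(((pix("scene",T((-134.5,-42*np.sin(r),56+42*np.cos(r))))-[200,170])*5+2).round().astype(int).tolist())
    print(d,o)
E
```

```text
clk 15.20 clamp xy [-133.4 -184.4] tipz 195.7 F [-0.1 -0. ] -0.3 rot [3.141 0.    1.676] open 0.00
20 [[422, 183], [434, 301], [382, 313]]
30 [[427, 184], [430, 313], [381, 301]]
40 [[431, 187], [426, 324], [381, 287]]
50 [[435, 193], [421, 333], [383, 272]]
60 [[439, 201], [415, 341], [385, 257]]
70 [[441, 210], [410, 346], [387, 242]]
```

View pics/a7.png

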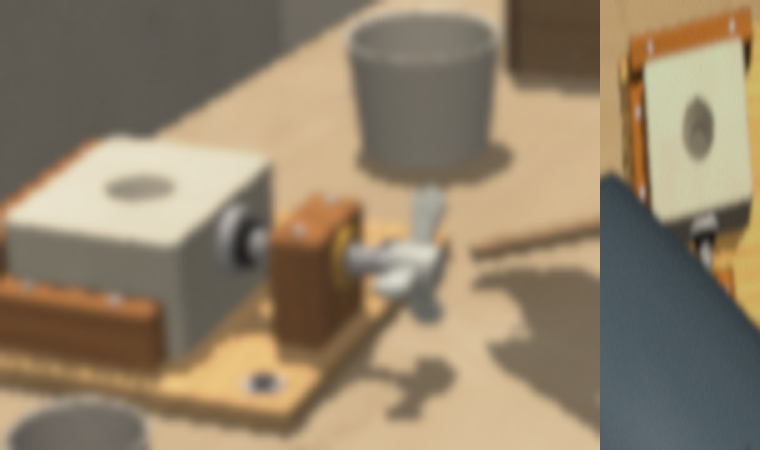

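Final wing tips are at (430,187), (430,318) and (385,287). That means about 38–40°, or 638–640° in all (≈11.15 rad), which is about 0.44 turn past closing. The seam is shut and both ends are flush at the stop. The pot and loop tool look undisturbed and nothing is in contact with the robot, so I'm handing in.

```bash
python3 -c "
from cell import bot
print(bot.hand_in())"
```

```text
the job is handed in; nothing more can be done
None
```

The mould is ready for pouring, and I handed the job in at about 15 s of the 67 s allowed.

- **Near half:** I pushed it about 29 mm with the closed fingertips until it stopped against the end stop. The force rose to about 13 N there, and the stopping point was within 1 mm of what I expected.
- **Thumbscrew:** I turned it clockwise from about 1.0 rad to about 11.15 rad in six downward wing strokes. Measured tool forces while turning stayed under about 2 N.

**Last checks:**
- The pictures show the seam shut and the two halves flush.
- The wing angle is 38–40° past upright, which puts the screw about 0.44 turn past closing. I counted the full turns from the strokes and pictures, because the joint angle can't be read directly.
- The gripper is clear of everything with about 0 N on it.
- The pot looked unmoved in the last view. I saw only part of the loop tool and ring cutter there. I did not check the wooden rib or the two look-alikes at the end, but the arm never went near them.

No check failed or disagreed.

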